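# Date-stamp the storage tin's lid

## Robot

A 6-joint arm with a two-finger parallel gripper is mounted at the origin on the work surface. World frame = base frame: x ahead of the robot, y to its left, z up, the work surface at z = 0. Lengths are in m, angles in rad, forces in N, time in s.
With the tool pointing down it reaches from about 0.375 to 0.975 m from the base axis. Payload 3.8 kg.
Tool frame: the origin (TCP) lies between the finger pads; the fingertips stand 19 mm ahead of it and the grasp point (between the pads) is the TCP; z points along the fingers, y is the line along which they close (so a half turn about z gives the same grasp; the last joint's range is limited). The gripper opens to 85 mm and grips with 20 to 120 N. Pads are 22 mm wide; open, the fingers measure 114 mm over their backs; the gripper's body (76 mm by 85 mm) begins 54 mm behind the grasp point. The pads swing forward as they close: fully open they stand 13 mm farther back than shut.
Start: joints at [1.21, 0.264, 1.604, -0, 1.274, -0.037], TCP at [0.215, 0.64, 0.25] pointing down, gripper open.
Joint ranges: [-2.63, 2.63], [-0.94, 2.18], [0.31, 2.57], [-1.31, 4.45], [0, 2.66], [-2.55, 2.55]. Speed limits (rad/s): [2.57, 2.57, 3.14, 3.14, 3.14, 3.14].

## Interface

Orientations are given as [roll, pitch, yaw] about the fixed x, y, z axes, in that order (R = Rz(yaw) Ry(pitch) Rx(roll)).
In Python, from workcell import manip gives the robot as it stands.
- The arm moves only by the tool drive_tool, never from a script. Its argument "targets" is a list of rows, each a list of 3 entries, a list of its own where there are three numbers: the shift along the world's x, y, z in cm, then the turn, a rotation vector about the world's x, y, z in degrees, then the closure, from 0 (fully open) to 1 (shut). In form: [[[tx, ty, tz], [wx, wy, wz], jaw], ...]. A call has 1 to 8 rows; each row shifts and turns the commanded pose from where the row before left it; what a row does not reach is not made up. A row lasts 1/10 s, in which the tool goes at most 50 mm and 8.59 degrees, less where a joint would pass 70% of its speed; a pose out of reach is approached as far as the arm can. A call with a gripper value outside its range is refused whole. The fingers move at their own pace and stop on an object; the grip force is fixed at half the most. Time passes only in rows, so rows that do not move let the fingers close. It gives the time, the measured TCP pose, the force, the opening and the grip force at its end, in the units of the state.
- manip.get_obs(): the state, without advancing time (a new reading comes with each control period).
- manip.read_camera(name): name is "scene" or "side" or "wrist"; returns the picture (400x640x3 uint8, red, green, blue); there is no depth.
- manip.calibration(name): a dict with "fx", "fy", "cx", "cy" (pixels), "pose" (4x4, takes a point from camera to world coordinates). Camera axes: x right, y down, z forward; pixel columns grow to the right and rows downward; lengths in m; the calibration is good to about 2 mm. The wrist camera is an equidistant fisheye: a pixel r from the principal point sees the ray r / f radians off the axis. A picture is of the moment at which its call begins: read the wrist's pose just before it. calibration takes no time and is no camera call; for the wrist camera it gives the pose at the moment of the call.
- manip.sign_off(): hands the job in; it is judged then, once.
The state is a dict: "t": time; "joint_positions": joint angles; "dq": joint speeds; "tau": joint torques, N m; "ee_pos": TCP position; "ee_rot": TCP orientation; "force": force on the tool from outside, world axes, zero at the start; "torque": the same for the moment, N m; "finger_gap": opening from 0.0 (shut) to 1.0 (fully open); "gripper_force": force on a finger pad.
Only numpy, scipy, OpenCV 4.12 (cv2) and the standard library are available. Lean on these libraries where they do the work, as an engineer would, in place of code of your own. Each camera call takes 0.05 s, during which the arm holds its last target. There are 200 camera calls.

## Task

Take the red-handled hand stamp off its ink pad and print one date in the middle of the blue frame on the tin's lid: the long side of the stamp along the long side of the frame, pressed square and steady with about 12 newtons for a good second (less leaves no print, 20 newtons dents the lid), coming down slowly and lifting straight off without sliding or dragging the tin. Then stand the stamp back upright on its ink pad, without dropping it, and let go; touch the tin with nothing but the stamp's face and leave the jars, the mug and the salt where they are.

Things in the scene. Friction and masses are not known exactly. Their poses are not given: they have to be found in the camera images.
- stamp_grip (a point): middle of the red handle of the hand stamp (about 160 g, loose): a square bar 22 x 22 mm, sides along the stamp's x and y, from 18 to 70 mm above the printing face. This point is on its axis, 54 mm above the face. Above the bar sits a black cap 20 x 20 mm (its top 76 mm above the face). z up, x along the stamp's long side.
- stamp_face (a point): centre of the stamp's dark red printing face, 38 (x) x 22 (y) mm, the underside of its wooden foot, which is 40 (x) x 24 (y) mm and 18 mm high; z up, x along the long side. Half a turn about z makes no difference to the print.
- stamp: the whole hand stamp; origin at the centre of the printing face, same axes as stamp_face
- tin_mouth (a point): centre of the tin's mouth, in the plane of its top rim, 80 mm above the counter; z up, x along the long side of the label. The white label, 60 x 42 mm with a blue frame 52 (x) x 34 (y) mm, is on the tin's axis on the press-in lid, which sits 3 to 17 mm below the rim, differently each time: its height must be felt.
- tin: the loose, full, round tin (about 0.65 kg) with its gold-coloured lid and label: outer diameter 100 mm, wall 3 mm, 80 mm tall. Origin at the centre of its underside, axes as tin_mouth. The lid is springy, giving about 1 mm per 12 N of pressing, and springs back.
- pad_top (a point): centre of the violet ink pad's surface, 10 mm above the counter; x along its long side. The pad lies in a black tray 80 (x) x 60 (y) mm that is fixed to the counter and has a rim 4 mm thick rising 6 mm above the pad, leaving 72 x 52 mm inside. The stamp stands here on its face at the start, up to 6 mm off centre.
- pad: the black tray with the ink pad; origin at the centre of its underside, axes as pad_top
- paprika: spice jar with red cap, diameter 42 mm, 95 mm tall, loose; origin at the centre of its underside. Leave alone.
- pepper: spice jar with black cap, diameter 42 mm, 95 mm tall, loose; origin at the centre of its underside. Leave alone.
- mug: blue mug, diameter 76 mm, 85 mm tall, handle at its +y side, loose; origin at the centre of its underside. Leave alone.
- salt: cardboard salt can, diameter 60 mm, 100 mm tall, loose; origin at the centre of its underside. Leave alone.

How it is judged:
On the way, in this order (a step that is already met when the one before it is completed fails the run):
1. the stamp, held by the fingers, is pressed still and square on the middle of the label: 9 to 16 N, within 5 mm of the tin's axis, long sides within 0.14 rad, tilt under 0.06 rad, for 0.6 s (contact force between stamp and tin between 9 and 16 N and horizontal distance between stamp_face and tin_mouth below 0.005 m and angle between the x axis of stamp and the x axis of tin, either way round below 0.14 rad and angle between stamp_face's own z axis and vertical below 0.06 rad and linear speed of stamp below 0.01 m/s and contact force between the fingers and stamp above 1 N), for 0.6 s.
2. the stamp is lifted clear of the tin, its face 15 mm or more above the rim (z of stamp_face in the frame of tin_mouth above 0.015 m and contact force between stamp and tin below 0.1 N), for 0.1 s.
At the end, for the whole second after the job is handed in: the stamp stands upright (within 0.06 rad) and still on the ink pad inside the tray's rim (face within 3 mm of the pad's surface, 25 mm along and 18 mm across of its centre), released; the tin stands upright where it was (x of stamp_face in the frame of pad_top between -0.025 and 0.025 m and y of stamp_face in the frame of pad_top between -0.018 and 0.018 m and z of stamp_face in the frame of pad_top between -0.003 and 0.003 m and angle between stamp_face's own z axis and vertical below 0.06 rad and linear speed of stamp below 0.02 m/s and contact force between the fingers and stamp below 0.1 N and angle between tin's own z axis and vertical below 0.05 rad); the robot touches nothing.
It fails at once if the stamp presses the tin with more than 20 N (the lid is dented) (contact force between stamp and tin above 20 N).
It fails at once if the stamp touches the tin more than 7 mm off the middle of the frame, tilted over 0.12 rad or turned over 0.3 rad from the frame, or slides or slams (over 0.06 m/s while pressing with over 3 N) ((contact force between stamp and tin above 1 N and (horizontal distance between stamp_face and tin_mouth above 0.007 m or angle between stamp_face's own z axis and vertical above 0.12 rad or angle between the x axis of stamp and the x axis of tin, either way round above 0.3 rad)) or (contact force between stamp and tin above 3 N and linear speed of stamp above 0.06 m/s)).
It fails at once if the tin is dragged more than 6 mm, tips, or is pushed by the robot itself (over 2 N) (distance of tin from where it was at the start of the episode above 0.006 m or angle between tin's own z axis and vertical above 0.1 rad or contact force between any of the fingers, the arm and tin above 2 N).
It fails at once if the stamp is dropped (falls faster than 0.35 m/s out of the fingers) (contact force between the fingers and stamp below 0.1 N and linear speed of stamp above 0.35 m/s).
It fails at once if a jar, the mug or the salt is moved more than 15 mm (distance of any of paprika, pepper, mug, salt from where it was at the start of the episode above 0.015 m).
It also fails if it takes over 72 s, if anything falls off the work surface, if the arm or the gripper's body presses on something with over 40 N, if the wrist force passes 120 N, or if a joint passes its speed limit or range.

## Working session

There is one attempt and no reset: what is moved stays moved. The work goes in short steps, Python scripts to look and compute and a tool call to move; the robot and the scene stay as the last step left them, time stands still between calls to the robot, and variables do not carry over. Pictures are saved under pics/ and viewed, at most 10 in all, crops included, and the job is handed in when it is done.

Besides the shell and the picture viewer there is one more tool, called as name(argument=value, ...) on one line, values as JSON. drive_tool: Moves the arm, as the interface text tells. Its arguments: {"type":"object","properties":{"targets":{"type":"array"}},"required":["targets"]}

```bash
mkdir -p pics; cat > h.py <<'E'
from workcell import manip
import numpy as np, cv2
def snap(n,f):
    c=manip.calibration(n); im=np.array(manip.read_camera(n)); cv2.imwrite('pics/'+f+'.png',im[:,:,::-1]); return im,c
def ray(c,uv,fish=False):
    x=(uv[0]-c['cx'])/c['fx']; y=(uv[1]-c['cy'])/c['fy']
    if fish:
        r=np.hypot(x,y); s=np.sin(r)/max(r,1e-9); d=np.array([x*s,y*s,np.cos(r)])
    else: d=np.array([x,y,1.])
    P=np.array(c['pose']); return P[:3,3],P[:3,:3]@d
def onz(c,uv,z,fish=False):
    o,d=ray(c,uv,fish); return o+d*(z-o[2])/d[2]
E
python3 - <<'E'
from h import *
a,c=snap('scene','s0');b,d=snap('side','d0');w,e=snap('wrist','w0')
cv2.imwrite('pics/all.png',cv2.resize(np.vstack([np.hstack([a,b]),np.hstack([w,w*0])])[:,:,::-1],(800,500)))
for k in(c,d,e):print(k)
o=manip.get_obs();print(o['t'],o['ee_pos'],o['ee_rot'],o['force'])
E
```

```text
{'fx': 514.1005882965532, 'fy': 514.1005882965532, 'cx': 322.5892531163853, 'cy': 205.01780513536227, 'pose': array([[ 0.36876293,  0.80290291, -0.46835971,  1.14951673],
       [ 0.92945632, -0.31244957,  0.19617905, -0.27725671],
       [ 0.01117394, -0.50766345, -0.861483  ,  1.25711828],
       [ 0.        ,  0.        ,  0.        ,  1.        ]])}
{'fx': 478.4234361659948, 'fy': 478.4234361659948, 'cx': 323.6737958304127, 'cy': 200.84837802999402, 'pose': array([[ 0.90101403, -0.27980006,  0.33149005,  0.15482223],
       [-0.43359147, -0.60401365,  0.66870468, -0.77613205],
       [ 0.01312091, -0.74624355, -0.66554369,  0.84426703],
       [ 0.        ,  0.        ,  0.        ,  1.        ]])}
{'fx': 309.70691628693146, 'fy': 309.70691628693146, 'cx': 319.57234350551226, 'cy': 196.50306498995346, 'pose': array([[ 0.31865537,  0.90288803,  0.28853415,  0.14021054],
       [ 0.94786418, -0.3024071 , -0.10051585,  0.66514097],
       [-0.00349978,  0.3055211 , -0.95217887,  0.3724381 ],
       [ 0.        ,  0.        ,  0.        ,  1.        ]])}
0.15 [0.21455216 0.63939781 0.24920667] [-3.13976142e+00 -1.02185961e-04  2.81776929e+00] [0.09928892 0.4009104  0.22096595]
```

View pics/all.png

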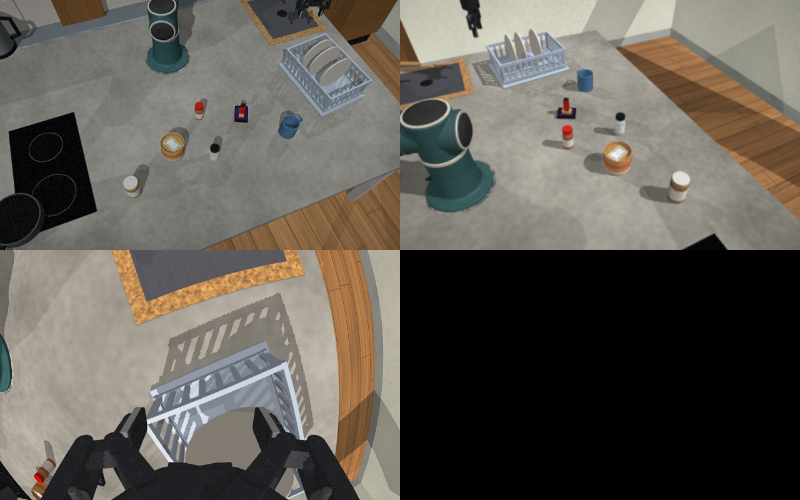

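The composite shows, in full-scale scene pixels, the pad and stamp near (386,180), tin (276,232), paprika (318,170), pepper (342,240), mug (462,200) and salt (210,298). The side view shows the same things, with the stamp at (267,172) and the tin at (347,250).

```bash
python3 - <<'E'
from h import *
s=manip.calibration('scene');d=manip.calibration('side')
for n,a,z in [('pad',(386,184),.01),('tin',(276,230),.08),('paprika',(318,162),.095),('pepper',(343,233),.095),('mug',(463,188),.085),('salt',(209,290),.1)]: print(n,onz(s,a,z).round(3))
for n,a,z in [('pad',(267,180),.01),('tin',(347,245),.08),('pepper',(352,186),.095),('paprika',(268,206),.095)]: print(n,onz(d,a,z).round(3))
a=cv2.imread('pics/s0.png');b=cv2.imread('pics/d0.png')
A=cv2.resize(a[140:280,220:420],(800,560),interpolation=cv2.INTER_CUBIC);cv2.imwrite('pics/c1.png',A)
print(manip.get_obs()['joint_positions'])
E
```

```text
pad [0.472 0.204 0.01 ]
tin [ 0.536 -0.149  0.08 ]
paprika [0.385 0.026 0.095]
pepper [0.613 0.005 0.095]
mug [0.6   0.364 0.085]
salt [ 0.64  -0.352  0.1  ]
pad [0.466 0.205 0.01 ]
tin [ 0.519 -0.16   0.08 ]
pepper [ 0.614 -0.003  0.095]
paprika [0.403 0.015 0.095]
[ 1.21010390e+00  2.64594417e-01  1.60511898e+00  3.62015501e-05
  1.27371301e+00 -3.68797879e-02]
```

View pics/c1.png

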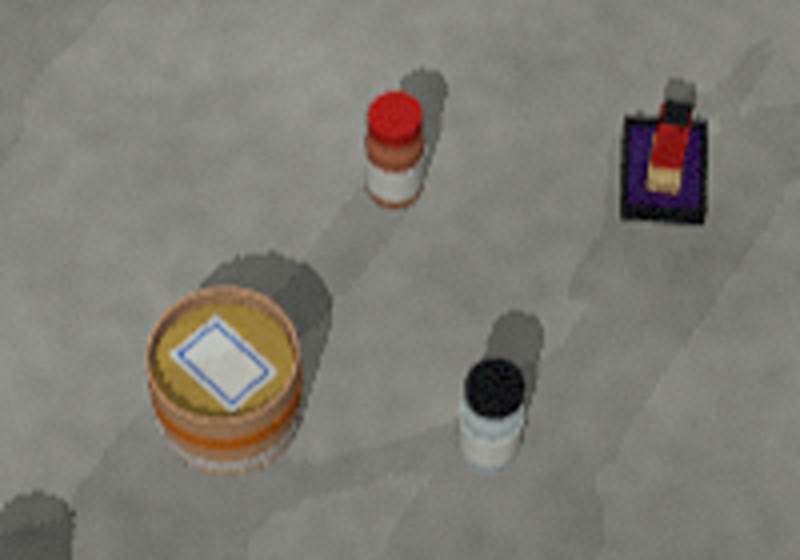

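The crop shows the pad's rim corners at (623,117), (707,121), (706,222) and (621,218), the stamp's foot at about (664,180), the label's corners at (215,318), (274,370), (233,408) and (172,355), and the tin's rim ellipse centred near (224,355).

```bash
python3 - <<'E'
from h import *
s=manip.calibration('scene')
f=lambda L,z:np.array([onz(s,(220+x/4,140+y/4),z)[:2] for x,y in L])
for L,z in[([(623,117),(707,121),(706,222),(621,218)],.016),([(215,318),(274,370),(233,408),(172,355)],.07)]:
    p=f(L,z);print(p.round(3).tolist(),p.mean(0).round(4));e=np.roll(p,-1,0)-p;print(np.hypot(*e.T).round(3),np.degrees(np.arctan2(e[:,1],e[:,0])).round(1))
a=cv2.imread('pics/s0.png');
E
```

```text
[[0.418, 0.195], [0.444, 0.251], [0.522, 0.212], [0.497, 0.158]] [0.4701 0.2041]
[0.061 0.087 0.06  0.087] [  65.5  -26.3 -114.4  154.4]
[[0.499, -0.143], [0.549, -0.12], [0.565, -0.154], [0.515, -0.178]] [ 0.5319 -0.1487]
[0.055 0.038 0.056 0.038] [  24.7  -64.2 -154.4  114.4]
```

drive_tool(targets=[[[2.5,-4,0],[0,0,-3],0],[[2.5,-4,0],[0,0,-3],0],[[2.5,-4,0],[0,0,-3],0],[[2.5,-4,0],[0,0,-3],0],[[2.5,-4,0],[0,0,-3],0],[[2.5,-4,0],[0,0,-3],0],[[2.5,-4,0],[0,0,-3],0],[[2.5,-4,0],[0,0,-3],0]])

```text
t: 0.95
ee_pos: [0.4153, 0.3181, 0.2502]
ee_rot: [3.142, 0.0, 2.397]
force: [0.9, 0.6, -0.9]
finger_gap: 1.002
gripper_force: 0.0
```

drive_tool(targets=[[[2,-3.5,-1],[0,0,6],0],[[2,-4,-2],[0,0,6],0],[[1.5,-3.8,-1],[0,0,5],0],[[0,0,0],[0,0,0],0],[[0,0,0],[0,0,0],0]])

```text
t: 1.45
ee_pos: [0.4696, 0.2061, 0.2097]
ee_rot: [-3.141, -0.001, 2.692]
force: [-1.2, 0.2, -0.5]
finger_gap: 1.0
gripper_force: 0.0
```

```bash
python3 - <<'E'
from h import *
w,c=snap('wrist','w1');o=manip.get_obs();print(o['t'],o['ee_pos'],o['ee_rot'])
cv2.imwrite('pics/w1c.png',cv2.resize(w[100:300,220:420,::-1],(600,600),interpolation=cv2.INTER_CUBIC))
E
```

```text
1.5 [0.46970788 0.2070813  0.21031777] [ 3.14121676e+00 -5.07214609e-04  2.69374760e+00]
```

View pics/w1c.png

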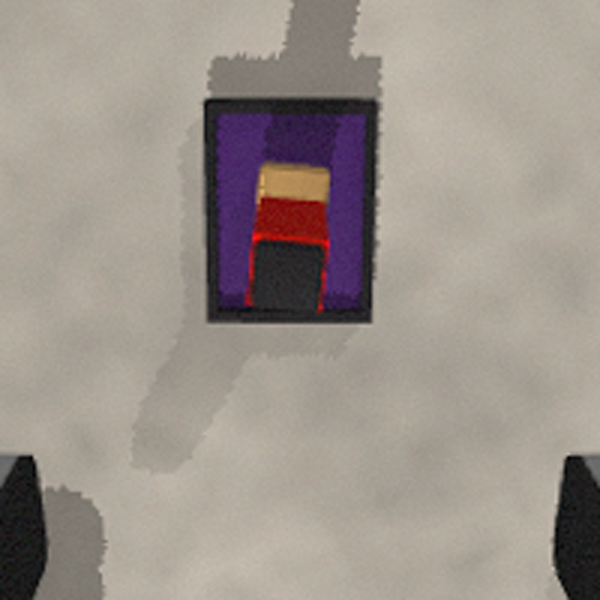

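The wrist crop shows the stamp upright on the pad: cap corners at about (256,241), (324,243), (318,311) and (250,307), the foot's far top edge from (262,163) to (330,168), and the pad's outer corners at (205,99), (378,100), (372,322) and (207,321).

```bash
cat >> h.py <<'E'
def quad(c,L,z,x0,y0,s):
    p=np.array([onz(c,(x0+x/s-.5+.5/s,y0+y/s-.5+.5/s),z,True)[:2] for x,y in L]);e=np.roll(p,-1,0)-p
    print(p.mean(0).round(4),np.hypot(*e.T).round(4),np.degrees(np.arctan2(e[:,1],e[:,0])).round(1))
E
python3 - <<'E'
from h import *
c=manip.calibration('wrist')
quad(c,[(256,241),(324,243),(318,311),(250,307)],.086,220,100,3)
quad(c,[(252,236),(329,239)],.08,220,100,3)
quad(c,[(262,163),(330,168)],.028,220,100,3)
quad(c,[(205,99),(378,100),(372,322),(207,321)],.016,220,100,3)
E
```

```text
[0.465  0.2056] [0.0188 0.0199 0.0192 0.0193] [  62.6  -30.1 -119.2  148.5]
[0.4569 0.2105] [0.0217 0.0217] [  62. -118.]
[0.4472 0.2167] [0.0227 0.0227] [  60. -120.]
[0.4636 0.2065] [0.0592 0.0805 0.0601 0.0806] [  63.9  -26.  -116.   153.4]
```

drive_tool(targets=[[[-0.4,-0.1,-2.6],[0,0,-3.3],0],[[0,0,-4],[0,0,0],0],[[0,0,-4],[0,0,0],0],[[0,0,-2],[0,0,0],0],[[0,0,-1],[0,0,0],0],[[0,0,-1],[0,0,0],0],[[0,0,0],[0,0,0],0],[[0,0,0],[0,0,0],0]])

```text
t: 2.3
ee_pos: [0.4667, 0.2067, 0.0654]
ee_rot: [3.14, 0.001, 2.638]
force: [-0.8, 0.3, 0.2]
finger_gap: 0.999
gripper_force: 0.0
```

drive_tool(targets=[[[0,0,0],[0,0,0],0.4],[[0,0,0],[0,0,0],0.6],[[0,0,0],[0,0,0],0.7],[[0,0,0],[0,0,0],0.8],[[0,0,0],[0,0,0],0.9],[[0,0,0],[0,0,0],1],[[0,0,0],[0,0,0],1],[[0,0,0],[0,0,0],1]])

```text
t: 3.1
ee_pos: [0.466, 0.206, 0.0646]
ee_rot: [3.141, 0.0, 2.638]
force: [-1.6, 0.3, 5.2]
finger_gap: 0.246
gripper_force: 59.0
```

drive_tool(targets=[[[0,0,0.5],[0,0,0],1],[[0,0,1.5],[0,0,0],1],[[0,0,3],[0,0,0],1],[[0,0,3.5],[0,0,0],1],[[0,0,3.5],[0,0,0],1],[[0,0,3],[0,0,-6],1],[[0,-2,1],[0,0,-8],1],[[0,-3,0],[0,0,-8],1]])

```text
t: 3.9
ee_pos: [0.4672, 0.1568, 0.2269]
ee_rot: [3.137, 0.002, 2.251]
force: [0.5, -0.1, -1.4]
finger_gap: 0.248
gripper_force: 58.8
```

drive_tool(targets=[[[0,-3,0],[0,0,-8],1],[[0,-3,0],[0,0,-8],1],[[0,-3,0],[0,0,-8],1],[[0,-3,0],[0,0,-8],1],[[0,-3,0],[0,0,-8],1],[[0,-3,0],[0,0,-8],1],[[0,-3,0],[0,0,-8],1],[[0,-3,0],[0,0,-8],1]])

```text
t: 4.7
ee_pos: [0.4651, -0.0852, 0.2237]
ee_rot: [-3.141, 0.0, 1.131]
force: [-0.4, -0.6, -1.7]
finger_gap: 0.25
gripper_force: 58.8
```

drive_tool(targets=[[[0,-3,0],[0,0,-8],1],[[0,-3,0],[0,0,-8],1],[[-1,-3,0],[0,0,-8],1],[[-1,-3,0],[0,0,-8],1],[[0,-2,0],[0,0,-8],1],[[0,0,0],[0,0,0],1],[[0,0,0],[0,0,0],1],[[0,0,0],[0,0,0],1]])

```text
t: 5.5
ee_pos: [0.4456, -0.2232, 0.2239]
ee_rot: [-3.14, 0.0, 0.441]
force: [-0.6, 0.6, -2.4]
finger_gap: 0.246
gripper_force: 59.0
```

```bash
python3 - <<'E'
from h import *
w,c=snap('wrist','w2');o=manip.get_obs();print(o['t'],o['ee_pos'],o['ee_rot'],o['force'])
snap('side','d2')
cv2.imwrite('pics/w2c.png',cv2.resize(w[0:300,140:500,::-1],(720,600),interpolation=cv2.INTER_CUBIC))
E
```

```text
5.55 [ 0.44567829 -0.22310463  0.2239628 ] [-3.14075365e+00  1.99621706e-04  4.41129243e-01] [-0.50737792 -0.33314373 -1.00806133]
```

View pics/w2c.png

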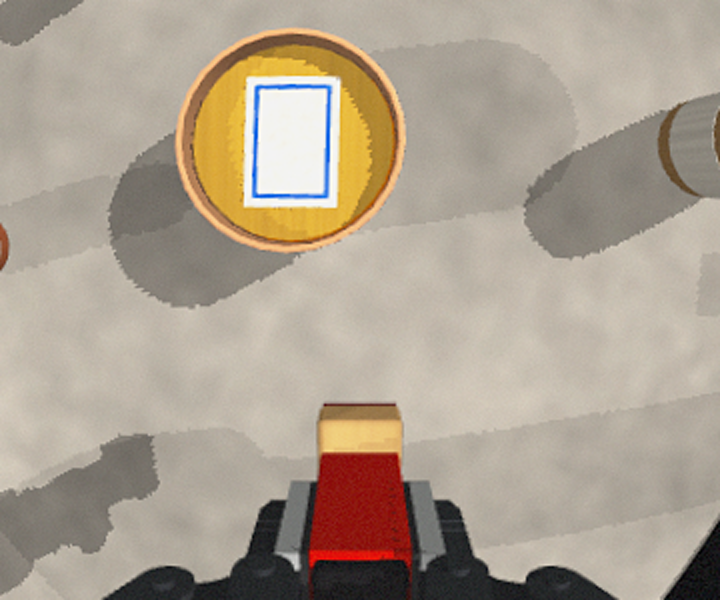

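The crop shows the stamp held straight, its face's far edge from (322,404) to (398,404). The tin is ahead, with outer rim columns 175 to 406 and rows 28 to 252, and the blue frame's corners at about (255,85), (332,84), (327,197) and (253,196).

```bash
cat >> h.py <<'E'
def onz_many(c,P,z): return np.array([onz(c,p,z,True)[:2] for p in P])
def tinmeas(w,c,x0,y0,x1,y1):
    hsv=cv2.cvtColor(w,cv2.COLOR_RGB2HSV)
    m=cv2.inRange(hsv,(100,100,100),(125,255,255)); M=m*0; M[y0:y1,x0:x1]=m[y0:y1,x0:x1]
    P=cv2.findNonZero(M)[:,0,:].astype(float)
    for z in(.063,.066,.069,.072,.075,.077):
        r=cv2.minAreaRect((onz_many(c,P,z)*1000).astype(np.float32)); print('frame',z,len(P),np.round(r[0],1),np.round(r[1],1),round(r[2],1))
    m=cv2.inRange(hsv,(5,60,60),(30,255,255)); M=m*0; M[y0:y1,x0:x1]=m[y0:y1,x0:x1]
    k=max(cv2.findContours(cv2.morphologyEx(M,cv2.MORPH_CLOSE,np.ones((5,5))),cv2.RETR_EXTERNAL,cv2.CHAIN_APPROX_NONE)[0],key=cv2.contourArea)[:,0,:].astype(float)
    q=onz_many(c,k,.08)*1000
    e=cv2.minEnclosingCircle(q.astype(np.float32)); f=cv2.fitEllipse(q.astype(np.float32)); print('rim',np.round(e[0],1),round(e[1],1),np.round(f[0],1),np.round(f[1],1))
E
python3 - <<'E'
from h import *
w=cv2.imread('pics/w2.png')[:,:,::-1].copy();c=manip.calibration('wrist')
tinmeas(w,c,225,10,345,128)
z=manip.get_obs()['ee_pos'][2]
quad(c,[(322,404),(398,404)],z-.054,140,0,2)
quad(c,[(320,416),(402,416)],z-.036,140,0,2)
quad(c,[(316,453),(399,453)],z-.036,140,0,2)
E
```

```text
frame 0.063 370 [ 528.9 -149.1] [52.5 34.7] 23.6
frame 0.066 370 [ 528.8 -149.5] [51.9 34.4] 23.6
frame 0.069 370 [ 528.7 -150. ] [51.4 34. ] 23.6
frame 0.072 370 [ 528.6 -150.4] [50.8 33.6] 23.6
frame 0.075 370 [ 528.4 -150.8] [50.3 33.3] 23.6
frame 0.077 370 [ 528.3 -151.1] [49.9 33. ] 23.6
rim [ 528.3 -149.7] 50.2 [ 528.4 -149.8] [98.9 99.2]
[ 0.4619 -0.2151] [0.023 0.023] [-64.8 115.2]
[ 0.4645 -0.2141] [0.0225 0.0225] [-64.8 115.2]
[ 0.454 -0.218] [0.0233 0.0233] [-64.7 115.3]
```

drive_tool(targets=[[[2.1,1.8,0],[0,0,-1.6],1],[[3,2.6,0],[0,0,0],1],[[2.4,2.1,0],[0,0,0],1],[[0.88,0.83,-1],[0,0,0],1],[[0,0,-2.5],[0,0,0],1],[[0,0,-2],[0,0,0],1],[[0,0,-1],[0,0,0],1],[[0,0,0],[0,0,0],1]])

```text
t: 6.4
ee_pos: [0.5277, -0.15, 0.1569]
ee_rot: [-3.139, 0.004, 0.412]
force: [0.1, -0.0, -1.4]
finger_gap: 0.249
gripper_force: 59.0
```

drive_tool(targets=[[[0,0,0],[0,0,0],1],[[0,0,0],[0,0,0],1]])

```text
t: 6.6
ee_pos: [0.5304, -0.1512, 0.1606]
ee_rot: [3.14, -0.002, 0.411]
force: [-0.3, 0.1, -2.1]
finger_gap: 0.25
gripper_force: 59.0
```

```bash
python3 - <<'E'
from h import *
o=manip.get_obs();w,c=snap('wrist','w3');print(o['t'],o['ee_pos'],o['ee_rot'],o['force'])
snap('side','d3')
cv2.imwrite('pics/w3c.png',cv2.resize(w[100:300,200:440,::-1],(720,600),interpolation=cv2.INTER_CUBIC))
E
```

```text
6.6 [ 0.53036593 -0.1512266   0.16063427] [ 3.13997887e+00 -1.65582157e-03  4.10931887e-01] [-0.33615335  0.09130218 -2.07844574]
```

View pics/w3c.png

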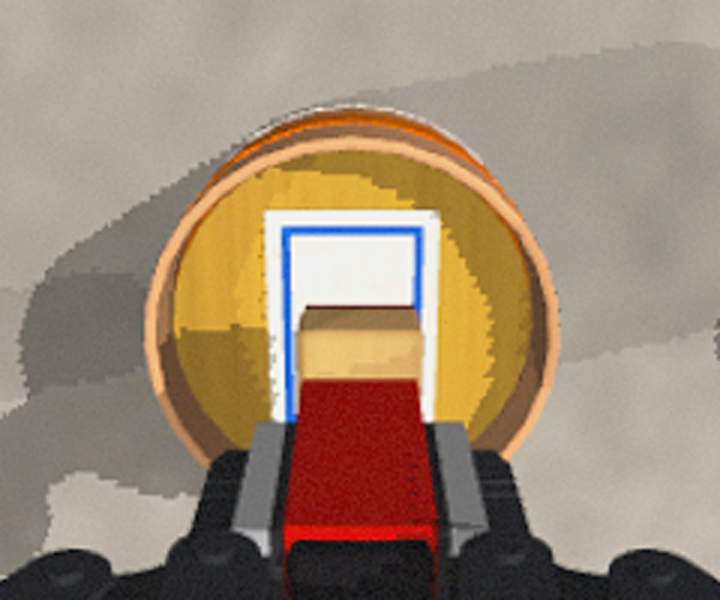

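The crop shows the stamp over the label: the face's far edge runs from (303,307) to (422,307), the frame's far outer corners are at (283,226) and (426,228), and the rim spans columns 145 to 560 near row 325 with its far edge at row 137.

```bash
python3 - <<'E'
from h import *
c=manip.calibration('wrist')
quad(c,[(303,307),(422,307)],.1066,200,100,3)
for z in(.063,.07,.077): quad(c,[(283,226),(426,228)],z,200,100,3)
quad(c,[(145,325),(560,325)],.08,200,100,3)
w=cv2.imread('pics/w3.png')[:,:,::-1].copy()
hsv=cv2.cvtColor(w,cv2.COLOR_RGB2HSV)
# rim outer points by hand -> circle
q=(onz_many(c,[(200+x/3,100+y/3) for x,y in[(145,325),(560,325),(354,137),(215,208),(497,208),(205,455),(513,440),(150,280),(553,270)]],.08)*1000).astype(np.float32)
A=np.c_[2*q,np.ones(len(q))];s=np.linalg.lstsq(A,(q**2).sum(1),rcond=None)[0];print('circ',s[:2],np.sqrt(s[2]+s[0]**2+s[1]**2))
print(manip.get_obs()['ee_pos'],manip.get_obs()['ee_rot'])
E
```

```text
[ 0.5469 -0.1442] [0.0241 0.0241] [-66.5 113.5]
[ 0.5516 -0.1403] [0.0351 0.0351] [-67.4 112.6]
[ 0.5532 -0.1396] [0.034 0.034] [-67.4 112.6]
[ 0.5548 -0.139 ] [0.0329 0.0329] [-67.4 112.6]
[ 0.5334 -0.1476] [0.0987 0.0987] [-66.5 113.5]
circ [ 529.01759165 -149.95114806] 48.38181205453939
[ 0.53038179 -0.15121304  0.1606715 ] [ 3.13995411e+00 -1.81078540e-03  4.10811045e-01]
```

drive_tool(targets=[[[0.04,0.2,-0.5],[0,0,0],1],[[0,0,-0.6],[0,0,0],1],[[0,0,-0.5],[0,0,0],1],[[0,0,-0.3],[0,0,0],1],[[0,0,-0.3],[0,0,0],1],[[0,0,0],[0,0,0],1],[[0,0,0],[0,0,0],1],[[0,0,0],[0,0,0],1]])

```text
t: 7.5
ee_pos: [0.5302, -0.1489, 0.1375]
ee_rot: [3.141, -0.0, 0.411]
force: [0.2, -0.6, -2.3]
finger_gap: 0.243
gripper_force: 59.0
```

```bash
cat > f.py <<'E'
from h import *
F=[];Z=[]
for i in range(6):
    manip.read_camera('scene');o=manip.get_obs();F.append(o['force']);Z.append(np.r_[o['ee_pos'],o['ee_rot']])
print(o['t'],np.mean(F,0).round(2),np.std(F,0).round(2),np.mean(Z,0).round(4),np.array(Z)[:,2].round(4))
E
python3 f.py
```

```text
7.8 [ 0.17 -0.03 -1.05] [0.51 0.73 0.64] [ 5.3010e-01 -1.4880e-01  1.3750e-01  3.1413e+00 -3.0000e-04  4.1100e-01] [0.1376 0.1375 0.1376 0.1375 0.1375 0.1374]
```

drive_tool(targets=[[[0,0,-0.15],[0,0,0],1],[[0,0,-0.15],[0,0,0],1],[[0,0,-0.15],[0,0,0],1],[[0,0,-0.15],[0,0,0],1],[[0,0,-0.15],[0,0,0],1],[[0,0,-0.1],[0,0,0],1],[[0,0,0],[0,0,0],1],[[0,0,0],[0,0,0],1]])

```text
t: 8.6
ee_pos: [0.53, -0.1488, 0.1287]
ee_rot: [-3.142, 0.0, 0.411]
force: [-0.7, -0.6, -2.2]
finger_gap: 0.253
gripper_force: 59.0
```

drive_tool(targets=[[[0,0,-0.05],[0,0,0],1],[[0,0,-0.05],[0,0,0],1],[[0,0,0],[0,0,0],1],[[0,0,0],[0,0,0],1]])

```text
t: 9.0
ee_pos: [0.53, -0.1488, 0.1278]
ee_rot: [3.142, -0.0, 0.411]
force: [-0.0, 0.6, -2.0]
finger_gap: 0.249
gripper_force: 59.0
```

drive_tool(targets=[[[0,0,-0.05],[0,0,0],1],[[0,0,-0.05],[0,0,0],1],[[0,0,0],[0,0,0],1],[[0,0,0],[0,0,0],1]])

```text
t: 9.4
ee_pos: [0.5299, -0.1488, 0.1267]
ee_rot: [-3.142, 0.0, 0.411]
force: [0.0, -0.4, -2.2]
finger_gap: 0.248
gripper_force: 59.0
```

drive_tool(targets=[[[0,0,-0.05],[0,0,0],1],[[0,0,-0.05],[0,0,0],1],[[0,0,0],[0,0,0],1],[[0,0,0],[0,0,0],1]])

```text
t: 9.8
ee_pos: [0.53, -0.1488, 0.1258]
ee_rot: [-3.142, 0.0, 0.411]
force: [0.4, 0.6, -1.2]
finger_gap: 0.253
gripper_force: 59.0
```

drive_tool(targets=[[[0,0,-0.05],[0,0,0],1],[[0,0,-0.05],[0,0,0],1],[[0,0,0],[0,0,0],1],[[0,0,0],[0,0,0],1]])

```text
t: 10.2
ee_pos: [0.5299, -0.1488, 0.1247]
ee_rot: [-3.142, 0.0, 0.411]
force: [-0.2, 0.1, -2.6]
finger_gap: 0.249
gripper_force: 59.0
```

drive_tool(targets=[[[0,0,-0.05],[0,0,0],1],[[0,0,-0.05],[0,0,0],1],[[0,0,0],[0,0,0],1],[[0,0,0],[0,0,0],1]])

```text
t: 10.6
ee_pos: [0.5299, -0.1488, 0.1237]
ee_rot: [-3.142, 0.0, 0.411]
force: [0.0, 0.4, -1.2]
finger_gap: 0.249
gripper_force: 59.0
```

drive_tool(targets=[[[0,0,-0.05],[0,0,0],1],[[0,0,-0.05],[0,0,0],1],[[0,0,0],[0,0,0],1],[[0,0,0],[0,0,0],1]])

```text
t: 11.0
ee_pos: [0.5299, -0.1488, 0.1228]
ee_rot: [-3.142, 0.0, 0.411]
force: [-0.8, 0.3, -1.7]
finger_gap: 0.252
gripper_force: 59.0
```

drive_tool(targets=[[[0,0,-0.05],[0,0,0],1],[[0,0,-0.05],[0,0,0],1],[[0,0,0],[0,0,0],1],[[0,0,0],[0,0,0],1]])

```text
t: 11.4
ee_pos: [0.5299, -0.1488, 0.1217]
ee_rot: [-3.142, 0.0, 0.411]
force: [-0.9, -0.1, -2.6]
finger_gap: 0.248
gripper_force: 59.0
```

drive_tool(targets=[[[0,0,-0.05],[0,0,0],1],[[0,0,-0.05],[0,0,0],1],[[0,0,0],[0,0,0],1],[[0,0,0],[0,0,0],1]])

```text
t: 11.8
ee_pos: [0.5301, -0.1488, 0.121]
ee_rot: [3.141, -0.0, 0.411]
force: [-0.3, 0.7, 0.9]
finger_gap: 0.249
gripper_force: 59.1
```

drive_tool(targets=[[[0,0,-0.03],[0,0,0],1],[[0,0,-0.03],[0,0,0],1],[[0,0,0],[0,0,0],1],[[0,0,0],[0,0,0],1]])

```text
t: 12.2
ee_pos: [0.5302, -0.1488, 0.1206]
ee_rot: [3.141, -0.0, 0.411]
force: [-1.4, 0.3, 5.0]
finger_gap: 0.247
gripper_force: 59.7
```

```bash
python3 f.py
```

```text
12.5 [-1.45  0.99  5.42] [0.57 0.26 0.09] [ 5.3020e-01 -1.4880e-01  1.2060e-01  3.1414e+00 -3.0000e-04  4.1100e-01] [0.1206 0.1206 0.1206 0.1205 0.1206 0.1206]
```

drive_tool(targets=[[[0,0,-0.03],[0,0,0],1],[[0,0,-0.03],[0,0,0],1],[[0,0,0],[0,0,0],1],[[0,0,0],[0,0,0],1]])

```text
t: 12.9
ee_pos: [0.5302, -0.1488, 0.1203]
ee_rot: [3.141, -0.0, 0.411]
force: [-2.5, 1.3, 8.2]
finger_gap: 0.247
gripper_force: 60.2
```

```bash
python3 f.py
```

```text
13.2 [-2.57  1.14  7.5 ] [0.34 0.37 0.56] [ 5.3020e-01 -1.4880e-01  1.2030e-01  3.1414e+00 -4.0000e-04  4.1100e-01] [0.1204 0.1203 0.1204 0.1204 0.1203 0.1203]
```

drive_tool(targets=[[[0,0,-0.03],[0,0,0],1],[[0,0,-0.03],[0,0,0],1],[[0,0,0],[0,0,0],1],[[0,0,0],[0,0,0],1],[[0,0,0],[0,0,0],1],[[0,0,0],[0,0,0],1],[[0,0,0],[0,0,0],1],[[0,0,0],[0,0,0],1]])

```text
t: 14.0
ee_pos: [0.5302, -0.1488, 0.1201]
ee_rot: [3.141, -0.0, 0.411]
force: [-3.1, 1.0, 9.1]
finger_gap: 0.245
gripper_force: 60.5
```

```bash
python3 f.py; python3 f.py
```

```text
14.3 [-2.97  1.73 10.18] [0.46 0.32 0.42] [ 5.3020e-01 -1.4880e-01  1.2010e-01  3.1414e+00 -4.0000e-04  4.1100e-01] [0.1202 0.1201 0.1201 0.1202 0.1201 0.1201]
14.6 [-2.95  2.11  9.51] [0.08 0.4  0.46] [ 5.3020e-01 -1.4880e-01  1.2010e-01  3.1413e+00 -4.0000e-04  4.1100e-01] [0.1201 0.1201 0.1202 0.1201 0.1202 0.1201]
```

drive_tool(targets=[[[0,0,-0.02],[0,0,0],1],[[0,0,0],[0,0,0],1],[[0,0,0],[0,0,0],1],[[0,0,0],[0,0,0],1],[[0,0,0],[0,0,0],1],[[0,0,0],[0,0,0],1],[[0,0,0],[0,0,0],1],[[0,0,0],[0,0,0],1]])

```text
t: 15.4
ee_pos: [0.5303, -0.1488, 0.1201]
ee_rot: [3.141, -0.0, 0.411]
force: [-2.9, 1.0, 10.3]
finger_gap: 0.247
gripper_force: 60.6
```

drive_tool(targets=[[[0,0,0.05],[0,0,0],1],[[0,0,0.05],[0,0,0],1],[[0,0,0.05],[0,0,0],1],[[0,0,0.1],[0,0,0],1],[[0,0,0.2],[0,0,0],1],[[0,0,0.5],[0,0,0],1],[[0,0,1],[0,0,0],1],[[0,0,1.5],[0,0,0],1]])

```text
t: 16.2
ee_pos: [0.5292, -0.1486, 0.1531]
ee_rot: [-3.14, 0.002, 0.411]
force: [-0.7, -0.5, -1.1]
finger_gap: 0.251
gripper_force: 59.0
```

drive_tool(targets=[[[0,0,2],[0,0,0],1],[[0,0,2.5],[0,0,0],1],[[0,0,2],[0,0,0],1],[[0,0,1],[0,0,0],1],[[0,0,0],[0,0,0],1],[[0,0,0],[0,0,0],1],[[0,0,0],[0,0,0],1]])

```text
t: 16.9
ee_pos: [0.5291, -0.1485, 0.2269]
ee_rot: [-3.14, 0.002, 0.411]
force: [-0.7, -0.7, -1.7]
finger_gap: 0.247
gripper_force: 59.0
```

```bash
python3 f.py; python3 - <<'E'
from h import *
w,c=snap('wrist','w4'); cv2.imwrite('pics/w4c.png',cv2.resize(w[60:300,180:460,::-1],(700,600),interpolation=cv2.INTER_CUBIC))
E
```

```text
17.2 [-0.22 -0.25 -1.51] [0.49 0.42 0.38] [ 5.2940e-01 -1.4860e-01  2.2710e-01 -3.1402e+00  1.5000e-03  4.1100e-01] [0.2267 0.2268 0.227  0.2272 0.2274 0.2276]
```

View pics/w4c.png

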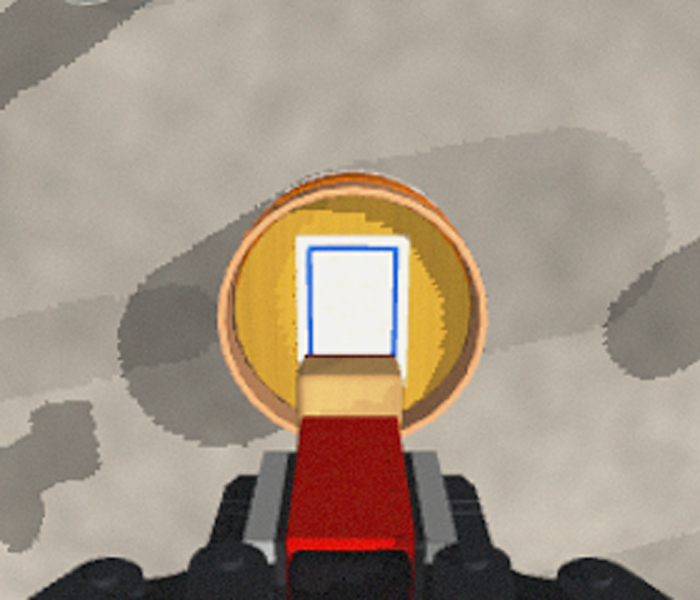

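The crop shows the tin still in its place with the label centred, and the stamp held straight above it. Now I carry the stamp back.

drive_tool(targets=[[[-0.4,2,0],[0,0,8],1],[[-0.4,2.2,0],[0,0,8],1],[[-0.4,2.2,0],[0,0,8],1],[[-0.4,2.2,0],[0,0,8],1],[[-0.4,2.2,0],[0,0,8],1],[[-0.4,2.2,0],[0,0,8],1],[[-0.4,2.2,0],[0,0,8],1],[[-0.4,2.2,0],[0,0,8],1]])

```text
t: 18.05
ee_pos: [0.4977, 0.0261, 0.2283]
ee_rot: [3.141, -0.0, 1.534]
force: [-0.0, 0.4, -1.9]
finger_gap: 0.248
gripper_force: 59.0
```

drive_tool(targets=[[[-0.4,2.2,0],[0,0,8],1],[[-0.4,2.2,0],[0,0,8],1],[[-0.4,2.2,0],[0,0,8],1],[[-0.4,2.2,0],[0,0,8],1],[[-0.4,2.2,0],[0,0,8],1],[[-0.4,2.2,0],[0,0,8],1],[[-0.4,2.2,0],[0,0,8],1],[[-0.4,2.2,0],[0,0,8],1]])

```text
t: 18.85
ee_pos: [0.4657, 0.2021, 0.2283]
ee_rot: [3.142, 0.0, 2.651]
force: [0.0, -0.3, -1.1]
finger_gap: 0.248
gripper_force: 59.0
```

drive_tool(targets=[[[0,0,-1],[0,0,1],1],[[0,0,-2],[0,0,0],1],[[0,0,-2],[0,0,0],1],[[0,0,-2],[0,0,0],1],[[0,0,-1],[0,0,0],1],[[0,0,0],[0,0,0],1],[[0,0,0],[0,0,0],1],[[0,0,0],[0,0,0],1]])

```text
t: 19.65
ee_pos: [0.467, 0.2014, 0.1495]
ee_rot: [3.14, 0.002, 2.662]
force: [0.1, 0.8, -0.4]
finger_gap: 0.249
gripper_force: 59.1
```

```bash
python3 f.py; python3 - <<'E'
from h import *
w,c=snap('wrist','w5'); cv2.imwrite('pics/w5c.png',cv2.resize(w[100:300,200:440,::-1],(720,600),interpolation=cv2.INTER_CUBIC))
E
```

```text
19.95 [-0.16  0.15 -1.51] [0.47 0.46 0.27] [4.6660e-01 2.0140e-01 1.4930e-01 3.1403e+00 1.2000e-03 2.6623e+00] [0.1496 0.1495 0.1494 0.1492 0.149  0.1488]
```

View pics/w5c.png

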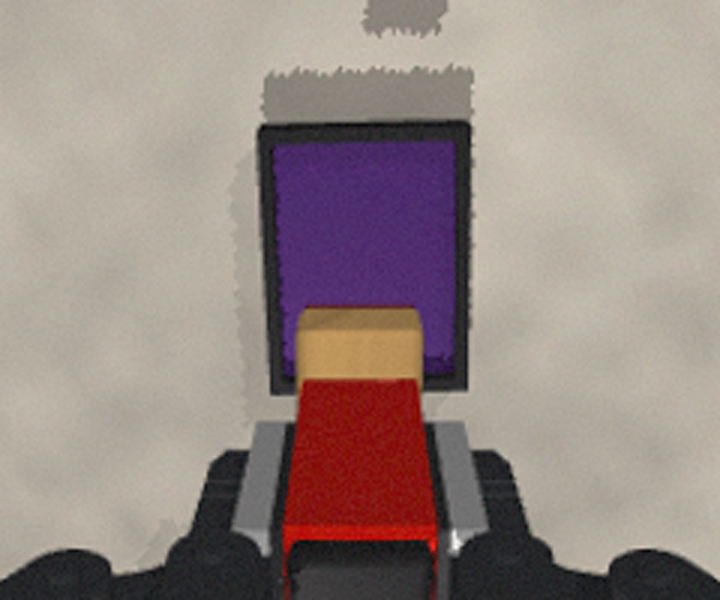

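The crop shows the empty pad, outer corners about (258,127), (470,122), (467,390) and (271,393), with the stamp hanging straight above. I shift slightly and go down.

drive_tool(targets=[[[-0.15,0.47,-1],[0,0,0],1],[[0,0,-2],[0,0,0],1],[[0,0,-2],[0,0,0],1],[[0,0,-1.5],[0,0,0],1],[[0,0,-0.8],[0,0,0],1],[[0,0,-0.4],[0,0,0],1],[[0,0,0],[0,0,0],1],[[0,0,0],[0,0,0],1]])

```text
t: 20.8
ee_pos: [0.465, 0.2062, 0.0719]
ee_rot: [3.141, 0.001, 2.663]
force: [0.6, 0.9, -1.1]
finger_gap: 0.25
gripper_force: 59.1
```

```bash
python3 f.py
```

```text
21.1 [-0.19 -0.05 -1.53] [0.51 0.38 0.68] [4.6510e-01 2.0620e-01 7.2000e-02 3.1405e+00 1.0000e-03 2.6624e+00] [0.0721 0.0722 0.0721 0.0721 0.0719 0.0718]
```

drive_tool(targets=[[[0,0,-0.2],[0,0,0],1],[[0,0,-0.2],[0,0,0],1],[[0,0,-0.15],[0,0,0],1],[[0,0,-0.1],[0,0,0],1],[[0,0,0],[0,0,0],1],[[0,0,0],[0,0,0],1],[[0,0,0],[0,0,0],1]])

```text
t: 21.8
ee_pos: [0.4645, 0.2059, 0.0647]
ee_rot: [-3.142, 0.0, 2.663]
force: [-0.0, -0.4, -1.3]
finger_gap: 0.248
gripper_force: 59.2
```

drive_tool(targets=[[[0,0,-0.05],[0,0,0],1],[[0,0,0],[0,0,0],1],[[0,0,0],[0,0,0],1]])

```text
t: 22.1
ee_pos: [0.4645, 0.2059, 0.0646]
ee_rot: [-3.142, -0.0, 2.662]
force: [-2.6, -0.2, 5.1]
finger_gap: 0.249
gripper_force: 59.7
```

Contact with the pad. I ease off a little and release.

drive_tool(targets=[[[0,0,0.03],[0,0,0],1],[[0,0,0],[0,0,0],0.7],[[0,0,0],[0,0,0],0.6],[[0,0,0],[0,0,0],0.4],[[0,0,0],[0,0,0],0.2],[[0,0,0],[0,0,0],0],[[0,0,0],[0,0,0],0],[[0,0,0],[0,0,0],0]])

```text
t: 22.9
ee_pos: [0.4645, 0.2059, 0.0646]
ee_rot: [3.142, 0.0, 2.662]
force: [0.1, -0.0, -0.2]
finger_gap: 0.999
gripper_force: 0.0
```

drive_tool(targets=[[[0,0,1],[0,0,0],0],[[0,0,2],[0,0,0],0],[[0,0,3],[0,0,0],0],[[0,0,4],[0,0,0],0],[[0,0,4],[0,0,0],0],[[0,0,1],[0,0,0],0],[[0,0,0],[0,0,0],0],[[0,0,0],[0,0,0],0]])

```text
t: 23.7
ee_pos: [0.4638, 0.2057, 0.2139]
ee_rot: [-3.141, -0.001, 2.663]
force: [-0.2, -0.3, -0.3]
finger_gap: 1.001
gripper_force: 0.0
```

```bash
python3 - <<'E'
from h import *
w,c=snap('wrist','w6');s,_=snap('scene','s6');print(manip.get_obs()['ee_pos'])
a=cv2.resize(w[100:300,220:420],(400,400));b=cv2.resize(s[140:280,240:420],(400,311));
cv2.imwrite('pics/c6.png',np.hstack([a,np.vstack([b,np.zeros((89,400,3),np.uint8)])])[:,:,::-1])
E
```

```text
[0.46305943 0.20537134 0.21242991]
```

View pics/c6.png

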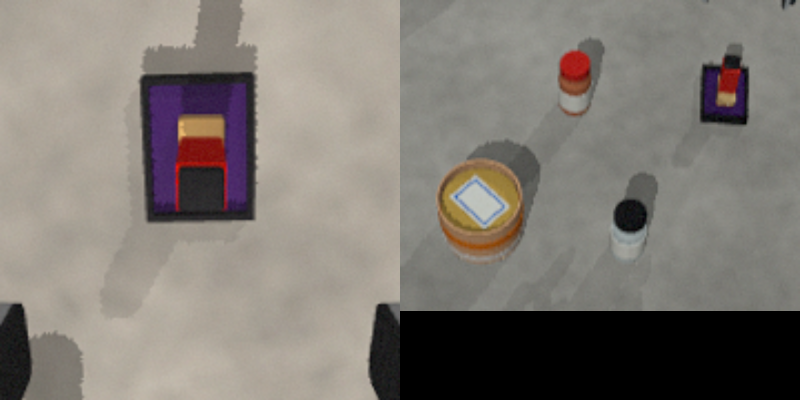

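The picture shows the stamp upright in the middle of the pad (cap at (201,188) in the left crop), the tin and jars in place, and the gripper clear of everything.

```bash
python3 -c "
from h import *
print(manip.sign_off())"
```

```text
the job is handed in; nothing more can be done
None
```

I pressed the stamp in the middle of the frame at an estimated 12 N for over a second, stood it back upright on its pad, released it, and handed the job in at about 24 s; no printed date shows in the camera picture and no verdict came back.

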